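Load a test cassette into the reader

ROBOT

A 7-joint arm with a two-finger parallel gripper is mounted at the origin on a cart in front of the work surface, level with it; the furniture and walls round the work are solid. World frame = base frame: x ahead of the robot, y to its left, z up, the work surface at z = 0. Lengths are in m, angles in rad, forces in N, time in s.
With the tool pointing down it reaches from about 0.4 to 0.85 m from the base axis. Payload 4.5 kg.
Tool frame: the origin (TCP) lies on the centre line of the jaws, within the pads' length; the fingertips stand 25 mm ahead of it and the grasp point (between the pads) lies 6 mm ahead of it; z points along the fingers, y is the direction in which the jaws open and shut (so a half turn about z gives the same grasp; the last joint's range is limited). The gripper opens to 88 mm and grips with 3 to 60 N. Pads are 18 mm wide; open, the fingers measure 123 mm over their backs; the gripper's body (75 mm by 187 mm) begins 45 mm behind the grasp point.
Start: joints at [-1.1, 0.689, -0.195, 1.565, 0.157, 0.902, -0.215], TCP at [0.264, 0.566, 0.264] pointing down, gripper open.
Joint ranges: [-3.01, 3.01], [-0.46, 2.08], [-1.47, 1.51], [0.13, 2.56], [-1, 4.14], [0.04, 2.09], [-2.66, 2.66]. Speed limits (rad/s): [2.57, 2.57, 3.14, 3.14, 3.14, 3.14, 3.14].

INTERFACE

Orientations are given as a unit quaternion [x, y, z, w].
In Python, from plant import r, eyes gives the robot as it stands.
- The arm moves only by the tool servo_tool, never from a script. Its argument "deltas" is a list of rows, each an object of numbers: "dx", "dy", "dz": the shift along the tool's x, y, z in units of 60 mm (1.0 is 60 mm); "ax", "ay", "az": the turn, a rotation vector about the tool's x, y, z in units of 6 degrees (1.0 is 6 degrees); "hand": the finger opening in mm, from 0 to 88.1. A call has 1 to 10 rows; each row is the pose to reach, as a shift and turn from the pose commanded when the call began, along the tool's axes at that moment; what a row does not reach only later rows make up. A row lasts 1/8 s, in which the tool goes at most 62.5 mm and 10.7 degrees, less where a joint would pass 70% of its speed; a pose out of reach is approached as far as the arm can. A call with a gripper value outside its range is refused whole. The fingers move at their own pace and stop on an object; "newtons" is the grip in N (left out, the last holds). Time passes only in rows, so rows that repeat a pose let the fingers close. It gives the time, the measured TCP pose, the force and the opening at its end, in the units of the state.
- r.get_state(): the state, without advancing time (a new reading comes with each control period).
- eyes.snapshot(name): name is "side" or "top" or "wrist"; returns (picture, depth): 420x560x3 uint8, red, green, blue; 420x560 float32, m along the optical axis (not along the pixel's ray), 0 where there is no reading.
- eyes.camera_model(name): a dict with "fx", "fy", "cx", "cy" (pixels), "pose" (4x4, takes a point from camera to world coordinates). Camera axes: x right, y up, looking along -z (the intrinsics and any distortion apply to the point x, -y, -z); pixel columns grow to the right and rows downward; lengths in m; the calibration is good to about 2 mm. A picture is of the moment at which its call begins: read the wrist's pose just before it. camera_model takes no time and is no camera call; for the wrist camera it gives the pose at the moment of the call.
- r.finish_job(): hands the job in, once; it reports no verdict.
The state is a dict: "clock": time; "q": joint angles; "qd": joint speeds; "joint_torque": joint torques, N m; "tool_pos": TCP position; "eef_rot": TCP orientation; "contact_force": force on the tool from outside, world axes, zero at the start; "moment": the same for the moment, N m; "opening": opening from 0.0 (shut) to 1.0 (fully open).
Only numpy, scipy, OpenCV 4.12 (cv2) and the standard library are available. Lean on these libraries where they do the work, as an engineer would, in place of code of your own. Each camera call takes 0.05 s, during which the arm holds its last target.

TASK

Pick up the test cassette with the orange grip end and slide it, flat and rounded nose first, into the slot in the front of the white reader. Push it gently all the way home, against the inner stop where the spring catches snap into its side notches, so that only 1 to 2.5 centimetres of the orange end still stand out, and let go. How deep the stop sits differs, so feel for it and do not force the cassette, and leave the used cassette with the grey end, the dishes and the bottle where they are.

Things in the scene. Friction and masses are not known exactly. Their poses are not given: they have to be found in the camera images.
- cassette: flat white slab with an orange ribbed grip end, 110 long x 56 wide x 12 mm thick, about 0.1 kg, lying loose on the worktop. Origin: centre of its underside; +x points to the nose (x = +55 mm, corners rounded by 8 mm), orange end at x = -55 to -39 mm, y across, z up. Each long side has a notch 12 mm long, 4 mm deep, centred at x = +27 mm; elsewhere the sides are flat and can be pinched.
- used_cassette: the same slab with a grey grip end, same frame, loose on the worktop; not to be moved. The two lie in either order in two places, left and right in front of the reader.
- reader: white instrument fixed to the worktop, 150 deep x 126 wide x 58 mm high; a display hump on its rear part, beyond x = -10 mm, rises to 93 mm. Origin: centre of its underside; +x points from its front face (x = -75 mm) to its back, y to its left, z up. Its place and heading vary.
- slot_mouth (a point): centre of the slot's floor at the reader's front face, 24 mm above the worktop; +x points into the slot, z up. The slot is level, 59 mm wide, 15 mm high (floor at 24 mm, roof at 39 mm), slick (friction about 0.2), and ends at a rigid inner stop preset anywhere from 86 to 102 mm deep: this cannot be seen and must be felt. A black rounded rim stands 3 mm proud.
- catch_left (a joint): travel (m) of the sprung roller at the slot's left wall, 12 mm in diameter, 4.5 mm proud of the wall, 28 mm before the inner stop. 0 or a little below = out. The cassette presses it back about 3 mm from when its nose is 29 mm before the stop until, at the stop, it drops into the notch: back to 0. Pushing past both catches takes about 3 to 6 N; they then hold the cassette.
- catch_right (a joint): the same for the right-hand roller.
- petri: two stacked round dishes, 59 mm wide x 30 mm high, loose, not to be moved. Origin: centre of its underside, z up.
- bottle: white reagent bottle with a blue cap, 55 mm wide x 104 mm high, loose, not to be moved. Origin: centre of its underside, z up.

How it is judged:
By the outcome, as a careful person would: the job done as asked, in the order asked, and still so for the second after the job is handed in, with the robot touching nothing.
It also fails if it takes over 54 s, if anything falls off the work surface, if the arm or the gripper's body presses on something with over 40 N, if the wrist force passes 120 N, or if a joint passes its speed limit or range.

## Working session

There is one attempt and no reset: what is moved stays moved. The work goes in short steps, Python scripts to look and compute and a tool call to move; the robot and the scene stay as the last step left them, time stands still between calls to the robot, and variables do not carry over. Pictures are saved under pics/ and viewed, and the job is handed in when it is done.

Besides the shell and the picture viewer there is one more tool, called in YAML: its name, and indented under it one key for each argument. servo_tool: Moves the arm, as the interface text tells. Its arguments: {"type":"object","properties":{"deltas":{"type":"array","items":{"type":"object","properties":{"dx":{"type":"number"},"dy":{"type":"number"},"dz":{"type":"number"},"ax":{"type":"number"},"ay":{"type":"number"},"az":{"type":"number"},"hand":{"type":"number"}}}},"newtons":{"type":"number"}},"required":["deltas"]}

```bash
ls; mkdir -p pics; python3 - <<'E'
from plant import r, eyes
import cv2,numpy as np
s=r.get_state(); print({k:np.round(v,3).tolist() for k,v in s.items()})
for n in ["top","side"]:
    p,d=eyes.snapshot(n); cv2.imwrite(f"pics/{n}0.png",p[:,:,::-1]); np.save(f"pics/{n}0.npy",d)
    m=eyes.camera_model(n); print(n,{k:np.round(v,4).tolist() if not isinstance(v,str) else v for k,v in m.items()})
E
```

```text
pics
{'clock': 0.0, 'q': [-1.1, 0.69, -0.195, 1.566, 0.157, 0.902, -0.215], 'qd': [0.001, -0.001, -0.001, 0.0, 0.0, 0.001, 0.001], 'joint_torque': [0.0, -52.758, -1.267, -15.343, -0.053, 0.007, 0.0], 'tool_pos': [0.264, 0.566, 0.263], 'eef_rot': [0.217, 0.976, -0.001, -0.0], 'contact_force': [0.67, 0.244, -0.359], 'moment': [0.031, -0.027, 0.025], 'opening': 1.002}
top {'fx': 418.1362, 'fy': 418.1362, 'cx': 279.1186, 'cy': 208.049, 'pose': [[-0.1342, 0.9644, -0.2279, 0.3823], [-0.9909, -0.1319, 0.0254, -0.1451], [-0.0055, 0.2292, 0.9734, 0.985], [0.0, 0.0, 0.0, 1.0]]}
side {'fx': 546.494, 'fy': 546.494, 'cx': 281.1482, 'cy': 216.4899, 'pose': [[0.8696, 0.2717, -0.4122, 0.0699], [-0.4937, 0.4899, -0.7185, -1.0521], [0.0067, 0.8283, 0.5602, 0.7586], [0.0, 0.0, 0.0, 1.0]]}
```

View pics/top0.png

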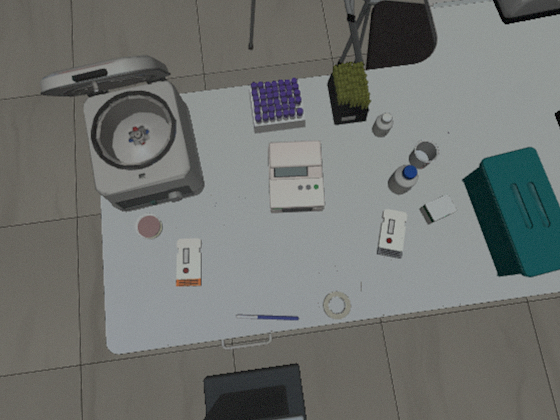

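View pics/side0.png

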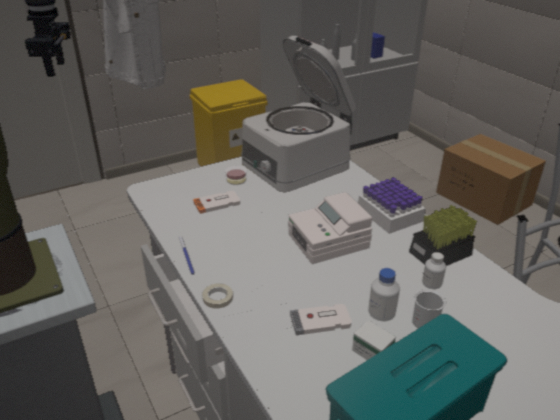

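```bash
python3 - <<'E'
import cv2,numpy as np
p=cv2.imread("pics/top0.png")
a=cv2.resize(p[225:300,150:225],None,fx=8,fy=8,interpolation=cv2.INTER_CUBIC)
b=cv2.resize(p[130:225,255:340],None,fx=7,fy=6,interpolation=cv2.INTER_CUBIC)
cv2.imwrite("pics/ca.png",a);cv2.imwrite("pics/cb.png",b)
E
```

```text
(no output)
```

View pics/ca.png

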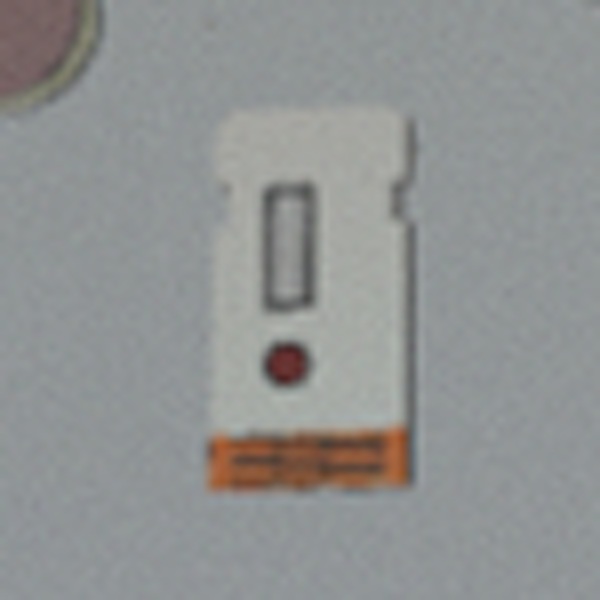

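View pics/cb.png

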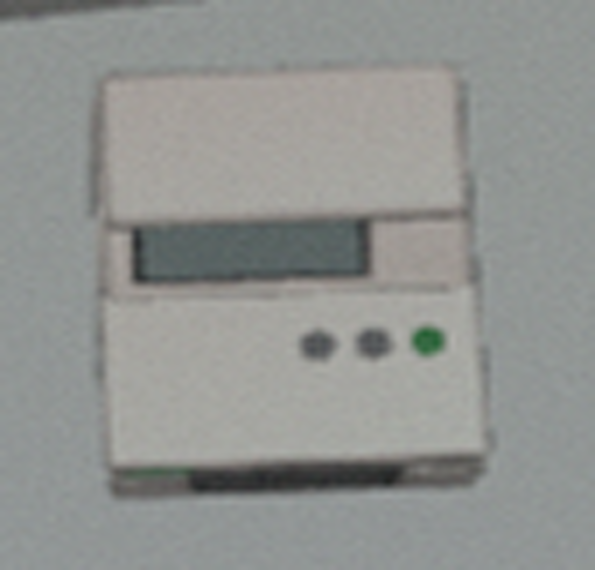

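```bash
cat > h.py <<'E'
import numpy as np
def ray(m,u,v,z):
    P=np.array(m["pose"]); d=P[:3,:3]@np.array([(u-m["cx"])/m["fx"],-(v-m["cy"])/m["fy"],-1.])
    o=P[:3,3]; return o+d*(z-o[2])/d[2]
def proj(m,X):
    P=np.array(m["pose"]); c=P[:3,:3].T@(np.asarray(X,float)-P[:3,3])
    return m["cx"]+m["fx"]*c[0]/-c[2], m["cy"]-m["fy"]*c[1]/-c[2]
E
python3 - <<'E'
from plant import r, eyes
from h import *
m=eyes.camera_model("top")
def A(u,v): return 150+(u+.5)/8-.5,225+(v+.5)/8-.5
def B(u,v): return 255+(u+.5)/7-.5,130+(v+.5)/6-.5
for n,q in dict(NL=(216,107),NR=(408,107),TL=(209,487),TR=(407,485),ol=(209,433),orr=(408,430)).items(): print(n,np.round(ray(m,*A(*q),.012),4))
for n,q,z in [("FL",(110,467),.058),("FR",(484,457),.058),("slotL",(190,488),.024),("slotR",(402,484),.024),("backL",(105,75),.093),("backR",(460,68),.093),("hl",(107,220),.093),("hr",(465,212),.093)]: print(n,np.round(ray(m,*B(*q),z),4))
print(eyes.camera_model("top").keys())
for n,q in dict(petri=(149,227),usedNL=(384,210),usedNR=(407,212),usedTL=(378,254),usedTR=(402,257)).items(): print(n,np.round(ray(m,*q,.012),3))
E
```

```text
NL [0.5712 0.0784 0.012 ]
NR [0.5635 0.0224 0.012 ]
TL [0.4615 0.0891 0.012 ]
TR [0.4544 0.0327 0.012 ]
ol [0.4768 0.0879 0.012 ]
orr [0.4699 0.031  0.012 ]
FL [ 0.6035 -0.1495  0.058 ]
FR [ 0.5909 -0.2707  0.058 ]
slotL [ 0.5996 -0.1753  0.024 ]
slotR [ 0.5915 -0.2463  0.024 ]
backL [ 0.747  -0.1675  0.093 ]
backR [ 0.734  -0.2823  0.093 ]
hl [ 0.6895 -0.1607  0.093 ]
hr [ 0.677  -0.2749  0.093 ]
dict_keys(['fx', 'fy', 'cx', 'cy', 'pose'])
petri [0.606 0.141 0.012]
usedNL [ 0.571 -0.418  0.012]
usedNR [ 0.559 -0.471  0.012]
usedTL [ 0.47  -0.384  0.012]
usedTR [ 0.456 -0.438  0.012]
```

```bash
cat >> h.py <<'E'
from scipy.spatial.transform import Rotation as R
def plan(s,target,yaw):
    """yaw = angle of object x axis; jaw (tool y) along object's y, tool down."""
    Q=R.from_quat(s["eef_rot"]); p=np.array(s["tool_pos"])
    d=Q.inv().apply(np.array(target)-p)/.06
    c,sn=np.cos(yaw),np.sin(yaw)
    y=np.array([-sn,c,0]); z=np.array([0,0,-1.]); x=np.cross(y,z)
    T=R.from_matrix(np.c_[x,y,z]); rv=np.degrees((Q.inv()*T).as_rotvec())/6
    print("d",np.round(d,3),"a",np.round(rv,3), "tilt-yaw now",np.round(Q.as_matrix(),4).tolist())
E
python3 - <<'E'
from plant import r
from h import *
plan(r.get_state(),[0.45,0.06,0.2],-.1)
E
```

```text
d [-6.371 -6.327  1.061] a [-1.600e-02 -2.000e-03 -3.216e+00] tilt-yaw now [[-0.9061, 0.423, -0.0006], [0.423, 0.9061, -0.0016], [-0.0001, -0.0017, -1.0]]
```

servo_tool:
  deltas:
    - {"dx":-6.37,"dy":-6.33,"dz":1.06,"az":-3.22,"hand":88}
    - {"dx":-6.37,"dy":-6.33,"dz":1.06,"az":-3.22,"hand":88}
    - {"dx":-6.37,"dy":-6.33,"dz":1.06,"az":-3.22,"hand":88}
    - {"dx":-6.37,"dy":-6.33,"dz":1.06,"az":-3.22,"hand":88}
    - {"dx":-6.37,"dy":-6.33,"dz":1.06,"az":-3.22,"hand":88}
    - {"dx":-6.37,"dy":-6.33,"dz":1.06,"az":-3.22,"hand":88}
    - {"dx":-6.37,"dy":-6.33,"dz":1.06,"az":-3.22,"hand":88}
    - {"dx":-6.37,"dy":-6.33,"dz":1.06,"az":-3.22,"hand":88}
    - {"dx":-6.37,"dy":-6.33,"dz":1.06,"az":-3.22,"hand":88}
    - {"dx":-6.37,"dy":-6.33,"dz":1.06,"az":-3.22,"hand":88}

```text
schema error: expected keys dx, dy, dz, ax, ay, az, hand
```

servo_tool:
  deltas:
    - {"dx":0}
    - {"dx":0}

```text
schema error: expected keys dx, dy, dz, ax, ay, az, hand
```

```bash
python3 - <<'E'
from plant import r,eyes
from h import *
import cv2
s=r.get_state(); print(s["clock"],np.round(s["tool_pos"],4),np.round(s["q"],2)); plan(s,[0.45,0.06,0.2],-.1)
m=eyes.camera_model("wrist"); p,d=eyes.snapshot("wrist"); cv2.imwrite("pics/w1.png",p[:,:,::-1])
import pickle; pickle.dump((m,d),open("pics/w1.pkl","wb")); print(np.round(m["pose"],3).tolist(),m["fx"])
E
```

```text
0.1 [0.2642 0.5658 0.263 ] [-1.1   0.69 -0.19  1.57  0.16  0.9  -0.22]
d [-6.371 -6.327  1.061] a [-1.600e-02 -2.000e-03 -3.216e+00] tilt-yaw now [[-0.9061, 0.423, -0.0006], [0.423, 0.9061, -0.0016], [-0.0001, -0.0017, -1.0]]
[[0.423, -0.875, -0.234, 0.202], [0.906, 0.408, 0.11, 0.593], [-0.001, -0.259, 0.966, 0.385], [0.0, 0.0, 0.0, 1.0]] 377.131528153836
```

View pics/w1.png

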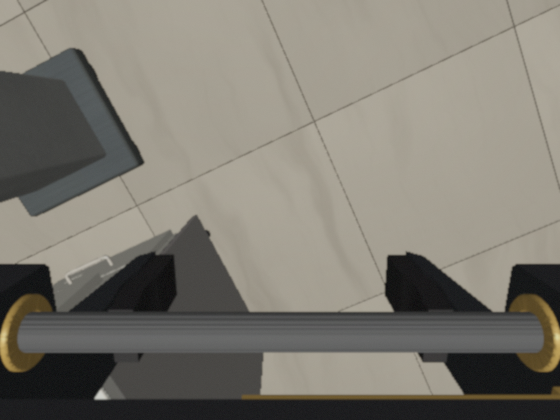

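servo_tool:
  deltas:
    - {"dx":-6.37,"dy":-6.33,"dz":1.06,"ax":0,"ay":0,"az":-3.22,"hand":88}
    - {"dx":-6.37,"dy":-6.33,"dz":1.06,"ax":0,"ay":0,"az":-3.22,"hand":88}
    - {"dx":-6.37,"dy":-6.33,"dz":1.06,"ax":0,"ay":0,"az":-3.22,"hand":88}
    - {"dx":-6.37,"dy":-6.33,"dz":1.06,"ax":0,"ay":0,"az":-3.22,"hand":88}
    - {"dx":-6.37,"dy":-6.33,"dz":1.06,"ax":0,"ay":0,"az":-3.22,"hand":88}
    - {"dx":-6.37,"dy":-6.33,"dz":1.06,"ax":0,"ay":0,"az":-3.22,"hand":88}
    - {"dx":-6.37,"dy":-6.33,"dz":1.06,"ax":0,"ay":0,"az":-3.22,"hand":88}
    - {"dx":-6.37,"dy":-6.33,"dz":1.06,"ax":0,"ay":0,"az":-3.22,"hand":88}
    - {"dx":-6.37,"dy":-6.33,"dz":1.06,"ax":0,"ay":0,"az":-3.22,"hand":88}
    - {"dx":-6.37,"dy":-6.33,"dz":1.06,"ax":0,"ay":0,"az":-3.22,"hand":88}

```text
clock: 1.4
tool_pos: [0.4506, 0.0565, 0.1995]
eef_rot: [0.054, 0.999, -0.001, -0.0]
contact_force: [-0.1, 0.3, 0.7]
opening: 1.001
```

servo_tool:
  deltas:
    - {"dx":0,"dy":0,"dz":0,"ax":0,"ay":0,"az":0,"hand":88}
    - {"dx":0,"dy":0,"dz":0,"ax":0,"ay":0,"az":0,"hand":88}

```text
clock: 1.65
tool_pos: [0.4498, 0.0623, 0.2003]
eef_rot: [0.048, 0.999, 0.001, 0.0]
contact_force: [0.7, -0.1, -0.1]
opening: 0.998
```

```bash
cat > look.py <<'E'
from plant import r,eyes
from h import *
import cv2,sys,pickle
def look(cam,name):
    s=r.get_state(); m=eyes.camera_model(cam); p,d=eyes.snapshot(cam)
    cv2.imwrite(f"pics/{name}.png",p[:,:,::-1]); pickle.dump((m,d,s),open(f"pics/{name}.pkl","wb"))
    print("t",round(float(s["clock"]),2),"pos",np.round(s["tool_pos"],4),"F",np.round(s["contact_force"],2),"open",round(float(s["opening"]),3)); return s,m,p,d
E
python3 - <<'E'
from look import *
s,m,p,d=look("wrist","w2"); plan(s,[0.45,0.06,0.2],-.1)
E
```

```text
t 1.65 pos [0.4498 0.0623 0.2003] F [ 0.72 -0.08 -0.07] open 0.998
d [-0.008 -0.038  0.005] a [0.01  0.001 0.034] tilt-yaw now [[-0.9954, 0.0963, 0.0002], [0.0963, 0.9954, 0.001], [-0.0001, 0.001, -1.0]]
```

View pics/w2.png

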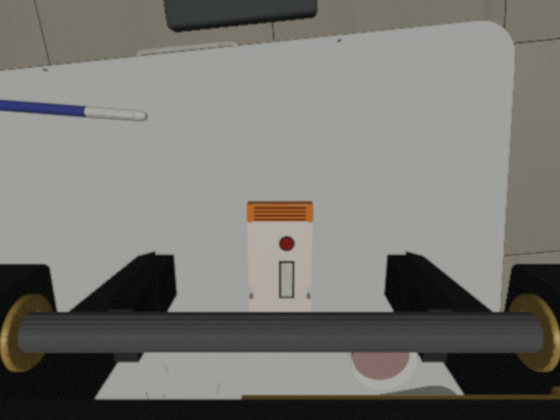

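```bash
python3 - <<'E'
import cv2
p=cv2.imread("pics/w2.png"); cv2.imwrite("pics/w2c.png",cv2.resize(p[190:315,230:330],None,fx=5,fy=4.8,interpolation=cv2.INTER_CUBIC))
E
```

```text
(no output)
```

View pics/w2c.png

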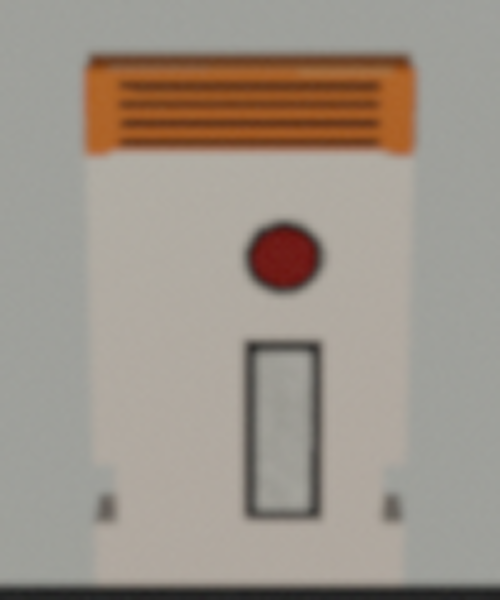

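```bash
python3 - <<'E'
from h import *
import pickle
m,d,s=pickle.load(open("pics/w2.pkl","rb"))
W=lambda u,v:(230+(u+.5)/5-.5,190+(v+.5)/4.8-.5)
P={n:ray(m,*W(*q),.012) for n,q in dict(tl=(86,66),tr=(415,66),ol=(87,153),orr=(412,152),bl=(94,466),br=(408,466)).items()}
for k,v in P.items(): print(k,np.round(v,4))
ax=((P['bl']+P['br'])-(P['tl']+P['tr']))/2; print("yaw",np.arctan2(ax[1],ax[0]),np.linalg.norm(ax),"(expect .076)")
t=(P['tl']+P['tr'])/2; w=P['tl']-P['tr'];print("tail",t,"w",np.linalg.norm(w),np.arctan2(w[1],w[0])) 
u=ax/np.linalg.norm(ax); c=t+.055*u; print("centre",c,"grasp x=-28",c-.028*u)
g=c-.028*u; g[2]=.0285; yaw=np.arctan2(ax[1],ax[0])
plan(s,g,yaw)
E
```

```text
tl [0.4545 0.0323 0.012 ]
tr [0.4598 0.0877 0.012 ]
ol [0.4704 0.0306 0.012 ]
orr [0.4755 0.086  0.012 ]
bl [0.5311 0.0246 0.012 ]
br [0.5366 0.0807 0.012 ]
yaw -0.09547740675408348 0.07704992136869465 (expect .076)
tail [0.45715643 0.06000651 0.012     ] w 0.05564598862837966 -1.667512302239907
centre [0.51190593 0.05476323 0.012     ] grasp x=-28 [0.48403346 0.05743253 0.012     ]
d [-0.576 -0.029  2.863] a [ 0.01   0.001 -0.009] tilt-yaw now [[-0.9954, 0.0963, 0.0002], [0.0963, 0.9954, 0.001], [-0.0001, 0.001, -1.0]]
```

servo_tool:
  deltas:
    - {"dx":-0.58,"dy":-0.03,"dz":1,"ax":0,"ay":0,"az":0,"hand":88}
    - {"dx":-0.58,"dy":-0.03,"dz":1.9,"ax":0,"ay":0,"az":0,"hand":88}
    - {"dx":-0.58,"dy":-0.03,"dz":2.5,"ax":0,"ay":0,"az":0,"hand":88}
    - {"dx":-0.58,"dy":-0.03,"dz":2.75,"ax":0,"ay":0,"az":0,"hand":88}
    - {"dx":-0.58,"dy":-0.03,"dz":2.87,"ax":0,"ay":0,"az":0,"hand":88}
    - {"dx":-0.58,"dy":-0.03,"dz":2.87,"ax":0,"ay":0,"az":0,"hand":88}
    - {"dx":-0.58,"dy":-0.03,"dz":2.87,"ax":0,"ay":0,"az":0,"hand":88}
    - {"dx":-0.58,"dy":-0.03,"dz":2.87,"ax":0,"ay":0,"az":0,"hand":88}

```text
clock: 2.7
tool_pos: [0.485, 0.0553, 0.0287]
eef_rot: [0.05, 0.999, 0.0, 0.001]
contact_force: [-0.1, 0.8, 0.8]
opening: 0.999
```

```bash
python3 - <<'E'
from look import *
s,m,p,d=look("wrist","w3"); plan(s,[0.484,0.0574,0.0275],-.097)
E
```

```text
t 2.7 pos [0.485  0.0553 0.0287] F [-0.1   0.82  0.79] open 0.999
d [0.02  0.032 0.02 ] a [ 0.006  0.013 -0.027] tilt-yaw now [[-0.995, 0.0996, 0.0014], [0.0996, 0.995, 0.0005], [-0.0014, 0.0007, -1.0]]
```

View pics/w3.png

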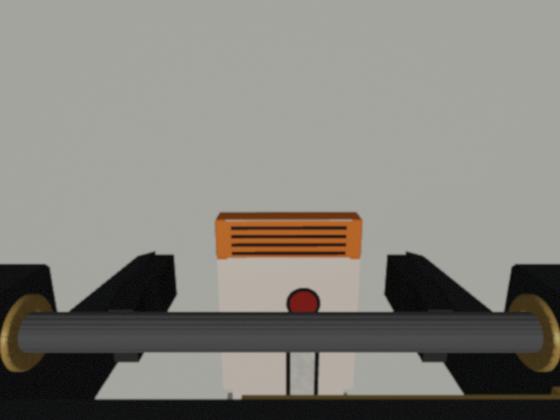

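servo_tool:
  deltas:
    - {"dx":0.02,"dy":0.04,"dz":0.02,"ax":0,"ay":0,"az":0,"hand":88}
    - {"dx":0.02,"dy":0.04,"dz":0.02,"ax":0,"ay":0,"az":0,"hand":65}
    - {"dx":0.02,"dy":0.04,"dz":0.02,"ax":0,"ay":0,"az":0,"hand":60}
    - {"dx":0.02,"dy":0.04,"dz":0.02,"ax":0,"ay":0,"az":0,"hand":50}
    - {"dx":0.02,"dy":0.04,"dz":0.02,"ax":0,"ay":0,"az":0,"hand":50}
    - {"dx":0.02,"dy":0.04,"dz":0.02,"ax":0,"ay":0,"az":0,"hand":50}
  newtons: 30

```text
clock: 3.5
tool_pos: [0.4835, 0.0578, 0.0267]
eef_rot: [0.05, 0.999, 0.0, 0.0]
contact_force: [-0.7, -0.3, -0.5]
opening: 0.632
```

```bash
python3 - <<'E'
from look import *
s,m,p,d=look("wrist","w4"); print(s["opening"]*88.1)
plan(s,[0.484,0.0574,0.0275],-.097)
E
```

```text
t 3.5 pos [0.4835 0.0578 0.0267] F [-0.67 -0.31 -0.5 ] open 0.632
55.66157793059973
d [-0.008 -0.006 -0.013] a [ 0.001  0.    -0.025] tilt-yaw now [[-0.995, 0.0995, 0.0], [0.0995, 0.995, 0.0001], [-0.0, 0.0001, -1.0]]
```

View pics/w4.png

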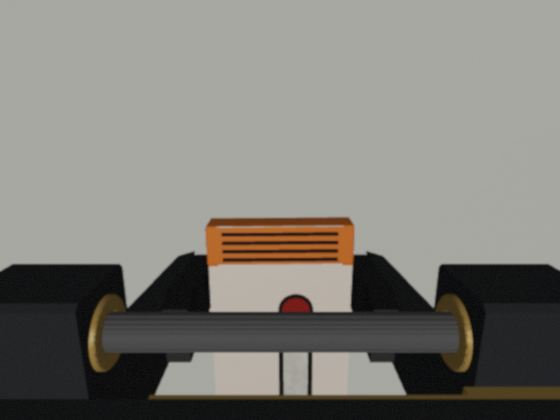

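servo_tool:
  deltas:
    - {"dx":0,"dy":0,"dz":-0.3,"ax":0,"ay":0,"az":0,"hand":50}
    - {"dx":0,"dy":0,"dz":-1,"ax":0,"ay":0,"az":0,"hand":50}
    - {"dx":0,"dy":0,"dz":-1.9,"ax":0,"ay":0,"az":0,"hand":50}
    - {"dx":-0.4,"dy":-0.6,"dz":-2.6,"ax":0,"ay":0,"az":0,"hand":50}
    - {"dx":-1,"dy":-1.4,"dz":-2.88,"ax":0,"ay":0,"az":0.05,"hand":50}
    - {"dx":-1.5,"dy":-2.2,"dz":-2.88,"ax":0,"ay":0,"az":0.1,"hand":50}
    - {"dx":-2.1,"dy":-2.9,"dz":-2.88,"ax":0,"ay":0,"az":0.1,"hand":50}
    - {"dx":-2.6,"dy":-3.6,"dz":-2.88,"ax":0,"ay":0,"az":0.1,"hand":50}
    - {"dx":-3.03,"dy":-4.19,"dz":-2.88,"ax":0,"ay":0,"az":0.1,"hand":50}
    - {"dx":-3.03,"dy":-4.19,"dz":-2.88,"ax":0,"ay":0,"az":0.1,"hand":50}

```text
clock: 4.8
tool_pos: [0.6393, -0.2156, 0.1983]
eef_rot: [0.058, 0.998, -0.001, -0.0]
contact_force: [0.4, 0.0, -0.3]
opening: 0.634
```

servo_tool:
  deltas:
    - {"dx":0,"dy":0,"dz":0,"ax":0,"ay":0,"az":0,"hand":50}
    - {"dx":0,"dy":0,"dz":0,"ax":0,"ay":0,"az":0,"hand":50}
    - {"dx":0,"dy":0,"dz":0,"ax":0,"ay":0,"az":0,"hand":50}

```text
clock: 5.18
tool_pos: [0.6392, -0.2091, 0.1997]
eef_rot: [0.054, 0.999, 0.0, -0.0]
contact_force: [0.4, 0.4, -1.1]
opening: 0.631
```

```bash
python3 - <<'E'
from look import *
s,m,p,d=look("wrist","w5"); print(s["opening"]*88.1)
plan(s,[0.64,-.21,0.2],-.107)
look("side","s5")
E
```

```text
t 5.17 pos [ 0.6392 -0.2091  0.1997] F [ 0.4   0.35 -1.08] open 0.631
55.57465676128254
d [-0.014 -0.013 -0.005] a [ 0.004 -0.003 -0.01 ] tilt-yaw now [[-0.9942, 0.1079, -0.0003], [0.1079, 0.9942, 0.0004], [0.0003, 0.0004, -1.0]]
t 5.22 pos [ 0.6393 -0.2094  0.1997] F [-0.67 -0.59 -0.45] open 0.629
```

View pics/w5.png

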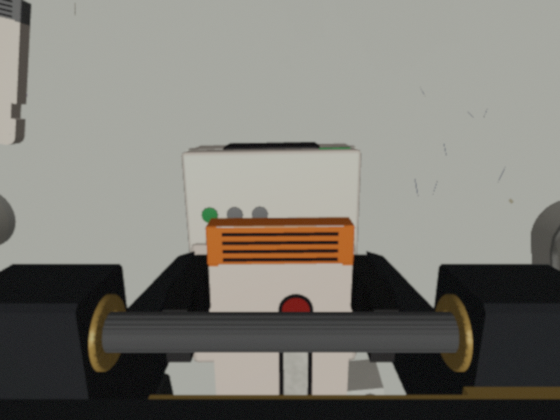

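View pics/s5.png

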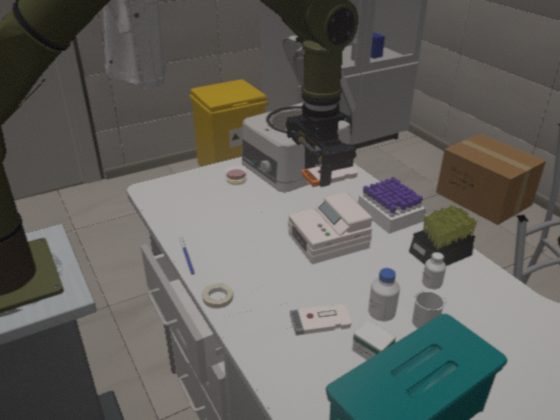

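```bash
python3 - <<'E'
import cv2
p=cv2.imread("pics/w5.png"); cv2.imwrite("pics/w5c.png",cv2.resize(p[130:260,175:375],None,fx=4,fy=4,interpolation=cv2.INTER_CUBIC))
E
```

```text
(no output)
```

View pics/w5c.png

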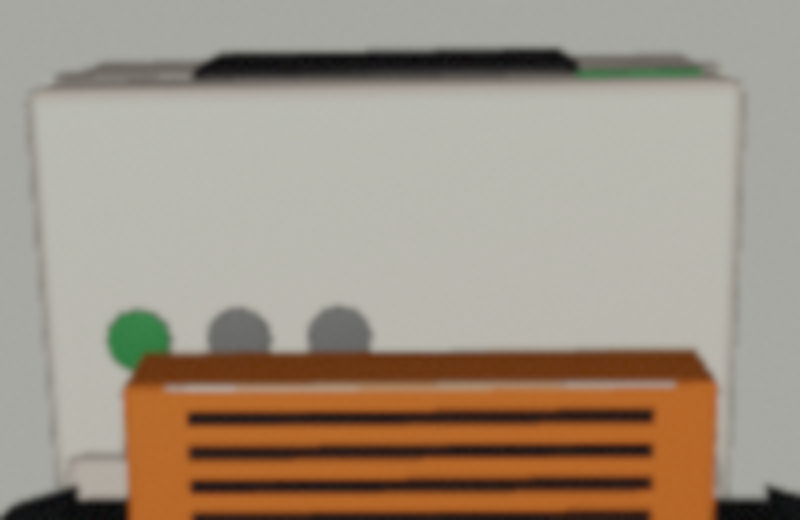

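```bash
python3 - <<'E'
from h import *
import pickle
m,d,s=pickle.load(open("pics/w5.pkl","rb"))
W=lambda u,v:(175+(u+.5)/4-.5,130+(v+.5)/4-.5)
def seg(n,a,b,z):
    A=ray(m,*W(*a),z);B=ray(m,*W(*b),z);w=B-A
    print(n,np.round(A,4),np.round(B,4),"mid",np.round((A+B)/2,4),"w",round(np.linalg.norm(w),4),"yaw",round(np.arctan2(-w[0],w[1]),4)); return (A+B)/2
f=seg("front",(30,92),(741,82),.058)
for z in(.035,.041,.045): seg("rim",(220,54),(563,49),z)
seg("rimtop",(195,76),(580,70),.045)
seg("sides300",(44,300),(734,300),.058)
t=seg("tail",(126,383),(716,378),s["tool_pos"][2]-.015)
seg("tail2",(126,500),(716,500),s["tool_pos"][2]-.015)
print(s["tool_pos"],[round(float(d[130+v//4,175+u//4]),4) for u,v in[(400,200),(300,385),(400,62)]])
E
```

```text
front [ 0.592  -0.2738  0.058 ] [ 0.6035 -0.1511  0.058 ] mid [ 0.5978 -0.2124  0.058 ] w 0.1232 yaw -0.0941
rim [ 0.5906 -0.2433  0.035 ] [ 0.5966 -0.1793  0.035 ] mid [ 0.5936 -0.2113  0.035 ] w 0.0642 yaw -0.0937
rim [ 0.5902 -0.2425  0.041 ] [ 0.5961 -0.1798  0.041 ] mid [ 0.5931 -0.2111  0.041 ] w 0.0629 yaw -0.0937
rim [ 0.5899 -0.2419  0.045 ] [ 0.5957 -0.1802  0.045 ] mid [ 0.5928 -0.211   0.045 ] w 0.062 yaw -0.0937
rimtop [ 0.5934 -0.247   0.045 ] [ 0.5998 -0.1774  0.045 ] mid [ 0.5966 -0.2122  0.045 ] w 0.0699 yaw -0.0926
sides300 [ 0.6289 -0.2777  0.058 ] [ 0.6423 -0.1544  0.058 ] mid [ 0.6356 -0.2161  0.058 ] w 0.1241 yaw -0.1082
tail [ 0.6102 -0.2357  0.1847] [ 0.6157 -0.1801  0.1847] mid [ 0.613  -0.2079  0.1847] w 0.0558 yaw -0.0994
tail2 [ 0.6219 -0.2375  0.1847] [ 0.6281 -0.1808  0.1847] mid [ 0.625  -0.2092  0.1847] w 0.0571 yaw -0.1083
[ 0.63924735 -0.20911929  0.19970525] [0.2662, 0.1416, 0.2745]
```

```bash
python3 - <<'E'
from h import *
import pickle
for n,a,b in(("w3",(216,217),(361,217)),("w4",(207.5,224),(353,224))):
    m,d,s=pickle.load(open(f"pics/{n}.pkl","rb")); T=R.from_quat(s["eef_rot"])
    A=ray(m,*a,.012);B=ray(m,*b,.012); c=(A+B)/2
    print(n,np.round(c,4),np.linalg.norm(B-A),"in tool",np.round(T.inv().apply(c-s["tool_pos"]),4))
    P=np.array(m["pose"]); print("cam in tool",np.round(T.inv().apply(P[:3,3]-s["tool_pos"]),4),np.round((T.inv()*R.from_matrix(P[:3,:3])).as_rotvec(),4))
m,d,s=pickle.load(open("pics/w2.pkl","rb"));T=R.from_quat(s["eef_rot"]);P=np.array(m["pose"]); print("cam in tool",np.round(T.inv().apply(P[:3,3]-s["tool_pos"]),4),np.round((T.inv()*R.from_matrix(P[:3,:3])).as_rotvec(),4))
E
```

```text
w3 [0.4564 0.0599 0.012 ] 0.055240774427009545 in tool [0.0289 0.0017 0.0166]
cam in tool [ 0.0678 -0.0016 -0.1217] [2.0815 2.0815 0.2737]
w4 [0.4569 0.059  0.012 ] 0.054931080579004914 in tool [ 0.0267 -0.0014  0.0147]
cam in tool [ 0.0678 -0.0016 -0.1217] [2.0815 2.0814 0.2737]
cam in tool [ 0.0678 -0.0016 -0.1217] [2.0815 2.0815 0.2738]
```

servo_tool:
  deltas:
    - {"dx":0.6,"dy":-0.03,"dz":0,"ax":0,"ay":0,"az":-0.08,"hand":50}
    - {"dx":1.3,"dy":-0.06,"dz":0,"ax":0,"ay":0,"az":-0.08,"hand":50}
    - {"dx":2,"dy":-0.1,"dz":0.3,"ax":0,"ay":0,"az":-0.08,"hand":50}
    - {"dx":2.33,"dy":-0.11,"dz":0.8,"ax":0,"ay":0,"az":-0.08,"hand":50}
    - {"dx":2.33,"dy":-0.11,"dz":1.4,"ax":0,"ay":0,"az":-0.08,"hand":50}
    - {"dx":2.33,"dy":-0.11,"dz":2,"ax":0,"ay":0,"az":-0.08,"hand":50}
    - {"dx":2.33,"dy":-0.11,"dz":2.3,"ax":0,"ay":0,"az":-0.08,"hand":50}
    - {"dx":2.33,"dy":-0.11,"dz":2.45,"ax":0,"ay":0,"az":-0.08,"hand":50}
    - {"dx":2.33,"dy":-0.11,"dz":2.45,"ax":0,"ay":0,"az":-0.08,"hand":50}
    - {"dx":2.33,"dy":-0.11,"dz":2.45,"ax":0,"ay":0,"az":-0.08,"hand":50}

```text
clock: 6.52
tool_pos: [0.5004, -0.2017, 0.0533]
eef_rot: [0.051, 0.999, -0.0, 0.001]
contact_force: [-0.8, 0.1, -1.7]
opening: 0.63
```

servo_tool:
  deltas:
    - {"dx":0,"dy":0,"dz":0,"ax":0,"ay":0,"az":0,"hand":50}
    - {"dx":0,"dy":0,"dz":0,"ax":0,"ay":0,"az":0,"hand":50}
    - {"dx":0,"dy":0,"dz":0,"ax":0,"ay":0,"az":0,"hand":50}

```text
clock: 6.9
tool_pos: [0.4998, -0.2017, 0.0527]
eef_rot: [0.051, 0.999, -0.0, 0.0]
contact_force: [-0.6, 0.4, -1.4]
opening: 0.633
```

```bash
python3 - <<'E'
from look import *
s,m,p,d=look("side","s6"); print(s["opening"]*88.1)
plan(s,[0.4995,-.2007,0.0525],-.1)
x,mt,pt,d=look("top","t6")
cv2.imwrite("pics/s6c.png",cv2.resize(p[170:290,220:380,::-1],None,fx=5,fy=5,interpolation=cv2.INTER_CUBIC))
cv2.imwrite("pics/t6c.png",cv2.resize(pt[130:290,235:355,::-1],None,fx=5,fy=3.75,interpolation=cv2.INTER_CUBIC))
E
```

```text
t 6.9 pos [ 0.4998 -0.2017  0.0527] F [-0.61  0.4  -1.43] open 0.633
55.741635133578924
d [0.007 0.017 0.004] a [ 0.     0.004 -0.017] tilt-yaw now [[-0.9948, 0.1017, 0.0004], [0.1017, 0.9948, -0.0], [-0.0004, 0.0, -1.0]]
t 6.95 pos [ 0.4998 -0.2017  0.0526] F [-0.76 -0.21 -2.04] open 0.631
```

View pics/s6c.png

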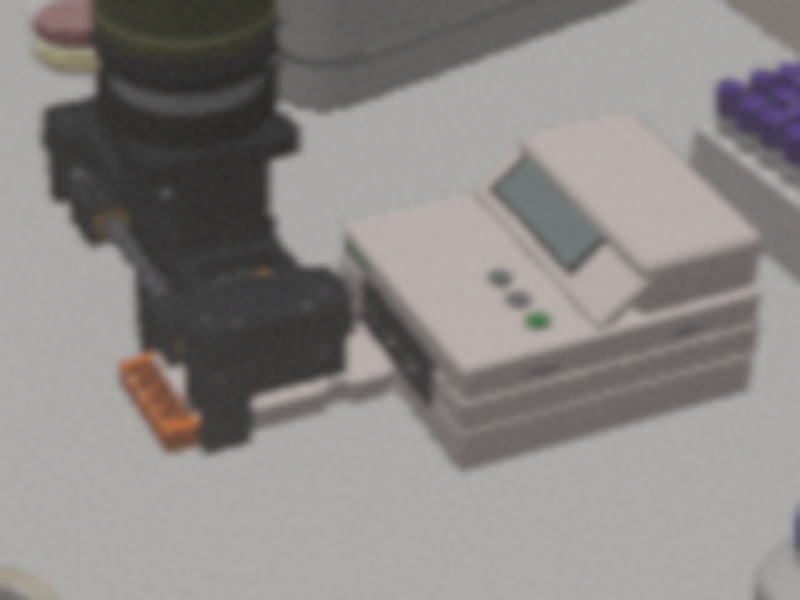

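View pics/t6c.png

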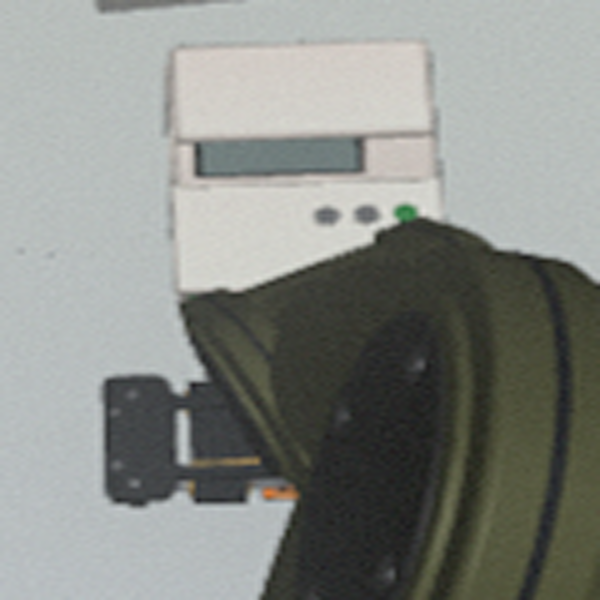

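servo_tool:
  deltas:
    - {"dx":-0.08,"dy":0.015,"dz":0,"ax":0,"ay":0,"az":0,"hand":50}
    - {"dx":-0.16,"dy":0.015,"dz":0,"ax":0,"ay":0,"az":0,"hand":50}
    - {"dx":-0.22,"dy":0.015,"dz":0,"ax":0,"ay":0,"az":0,"hand":50}
    - {"dx":-0.28,"dy":0.015,"dz":0,"ax":0,"ay":0,"az":0,"hand":50}
    - {"dx":-0.34,"dy":0.015,"dz":0,"ax":0,"ay":0,"az":0,"hand":50}
    - {"dx":-0.4,"dy":0.015,"dz":0,"ax":0,"ay":0,"az":0,"hand":50}

```text
clock: 7.75
tool_pos: [0.5239, -0.2032, 0.0525]
eef_rot: [0.051, 0.999, 0.0, -0.0]
contact_force: [-0.5, -0.1, -0.6]
opening: 0.631
```

```bash
python3 - <<'E'
from look import *
s,m,p,d=look("side","s7"); w=look("wrist","w7")
print(np.round(s["moment"],3))
cv2.imwrite("pics/s7c.png",cv2.resize(p[170:290,220:380,::-1],None,fx=5,fy=5,interpolation=cv2.INTER_CUBIC))
E
```

```text
t 7.75 pos [ 0.5239 -0.2032  0.0525] F [-0.51 -0.12 -0.6 ] open 0.631
t 7.8 pos [ 0.5246 -0.2032  0.0525] F [ 1.28  0.31 -1.84] open 0.636
[0.043 0.022 0.039]
```

View pics/s7c.png

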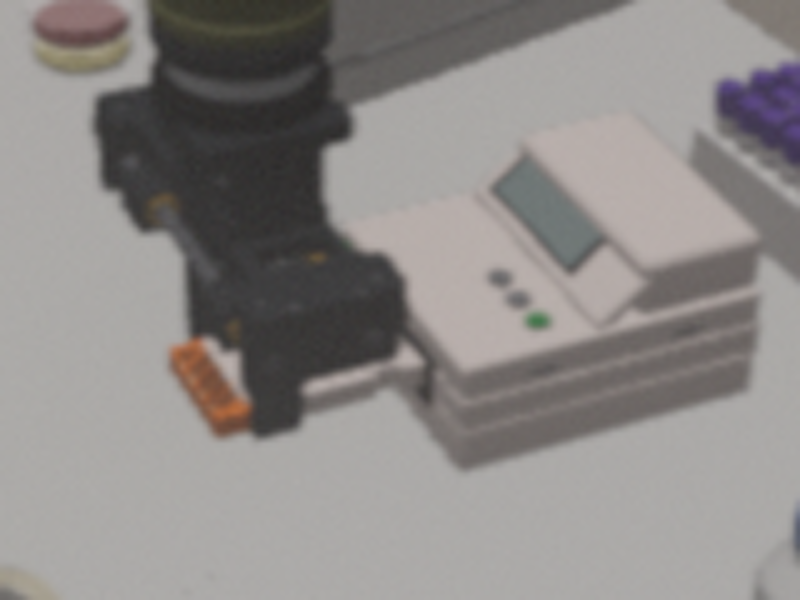

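View pics/w7.png

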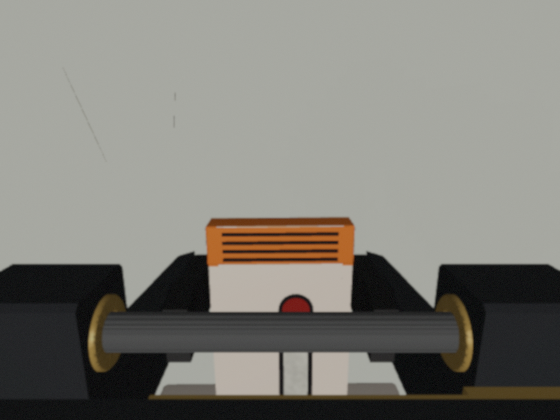

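servo_tool:
  deltas:
    - {"dx":-0.1,"dy":0,"dz":0,"ax":0,"ay":0,"az":0,"hand":50}
    - {"dx":-0.2,"dy":0,"dz":0,"ax":0,"ay":0,"az":0,"hand":50}
    - {"dx":-0.3,"dy":0,"dz":0,"ax":0,"ay":0,"az":0,"hand":50}
    - {"dx":-0.4,"dy":0,"dz":0,"ax":0,"ay":0,"az":0,"hand":50}

```text
clock: 8.35
tool_pos: [0.5481, -0.2056, 0.0525]
eef_rot: [0.051, 0.999, 0.0, 0.0]
contact_force: [1.0, -0.6, -1.1]
opening: 0.633
```

```bash
python3 - <<'E'
from plant import r
import numpy as np
s=r.get_state();print({k:np.round(s[k],3) for k in("clock","tool_pos","contact_force","moment")})
E
```

```text
{'clock': np.float64(8.35), 'tool_pos': array([ 0.548, -0.206,  0.052]), 'contact_force': array([ 0.969, -0.595, -1.111]), 'moment': array([0.044, 0.06 , 0.024])}
```

servo_tool:
  deltas:
    - {"dx":-0.1,"dy":0,"dz":0,"ax":0,"ay":0,"az":0,"hand":50}
    - {"dx":-0.2,"dy":0,"dz":0,"ax":0,"ay":0,"az":0,"hand":50}
    - {"dx":-0.3,"dy":0,"dz":0,"ax":0,"ay":0,"az":0,"hand":50}
    - {"dx":-0.4,"dy":0,"dz":0,"ax":0,"ay":0,"az":0,"hand":50}

```text
clock: 8.85
tool_pos: [0.5718, -0.2081, 0.0525]
eef_rot: [0.051, 0.999, 0.0, -0.0]
contact_force: [0.4, 0.0, -0.8]
opening: 0.631
```

```bash
python3 - <<'E'
from look import *
s,m,p,d=look("side","s8"); w=look("wrist","w8")
print(np.round(s["moment"],3))
cv2.imwrite("pics/s8c.png",cv2.resize(p[170:290,220:380,::-1],None,fx=5,fy=5,interpolation=cv2.INTER_CUBIC))
E
```

```text
t 8.85 pos [ 0.5718 -0.2081  0.0525] F [ 0.38  0.02 -0.83] open 0.631
t 8.9 pos [ 0.5729 -0.2081  0.0526] F [ 1.07  0.14 -1.39] open 0.636
[0.003 0.09  0.026]
```

View pics/s8c.png

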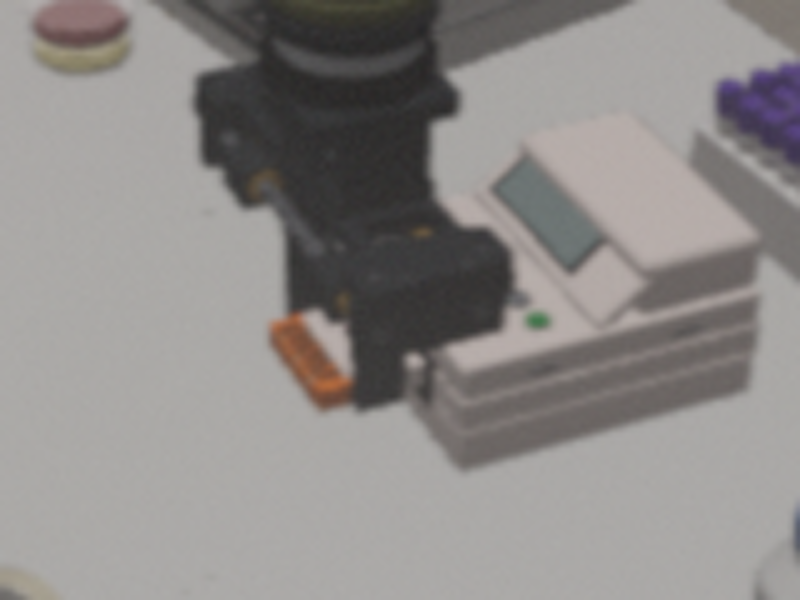

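View pics/w8.png

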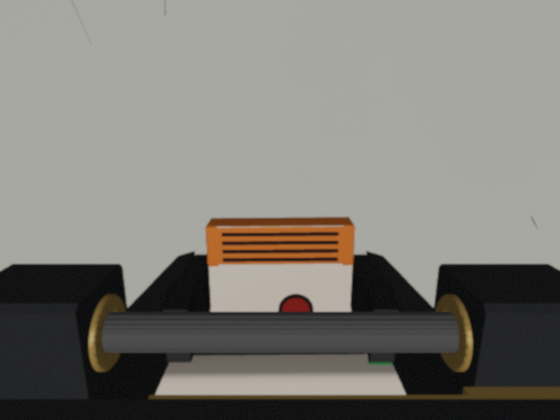

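servo_tool:
  deltas:
    - {"dx":-0.05,"dy":0,"dz":0,"ax":0,"ay":0,"az":0,"hand":50}
    - {"dx":-0.1,"dy":0,"dz":0.01,"ax":0,"ay":0,"az":0,"hand":50}
    - {"dx":-0.1,"dy":0,"dz":0.015,"ax":0,"ay":0,"az":0,"hand":50}

```text
clock: 9.32
tool_pos: [0.5777, -0.2086, 0.0516]
eef_rot: [0.051, 0.999, 0.0, 0.0]
contact_force: [-0.4, 0.6, -0.7]
opening: 0.63
```

```bash
python3 - <<'E'
from plant import r
import numpy as np
s=r.get_state();print({k:np.round(s[k],3) for k in("clock","tool_pos","contact_force","moment")})
E
```

```text
{'clock': np.float64(9.325), 'tool_pos': array([ 0.578, -0.209,  0.052]), 'contact_force': array([-0.354,  0.644, -0.717]), 'moment': array([ 0.031,  0.026, -0.035])}
```

servo_tool:
  deltas:
    - {"dx":0,"dy":0,"dz":0,"ax":0,"ay":0,"az":0,"hand":62}
    - {"dx":0,"dy":0,"dz":0,"ax":0,"ay":0,"az":0,"hand":72}
    - {"dx":0,"dy":0,"dz":0,"ax":0,"ay":0,"az":0,"hand":76}
    - {"dx":0.3,"dy":0,"dz":0,"ax":0,"ay":0,"az":0,"hand":76}
    - {"dx":0.6,"dy":0,"dz":0,"ax":0,"ay":0,"az":0,"hand":76}
    - {"dx":0.9,"dy":0,"dz":0,"ax":0,"ay":0,"az":0,"hand":76}
    - {"dx":0.9,"dy":0,"dz":0.06,"ax":0,"ay":0,"az":0,"hand":40}
    - {"dx":0.9,"dy":0,"dz":0.08,"ax":0,"ay":0,"az":0,"hand":0}
    - {"dx":0.9,"dy":0,"dz":0.08,"ax":0,"ay":0,"az":0,"hand":0}
    - {"dx":0.9,"dy":0,"dz":0.08,"ax":0,"ay":0,"az":0,"hand":0}

```text
clock: 10.58
tool_pos: [0.5243, -0.2031, 0.0468]
eef_rot: [0.051, 0.999, 0.0, 0.0]
contact_force: [0.1, 1.0, -0.5]
opening: 0.429
```

```bash
python3 - <<'E'
from look import *
s,m,p,d=look("side","s9"); w=look("wrist","w9")
cv2.imwrite("pics/s9c.png",cv2.resize(p[170:290,220:380,::-1],None,fx=5,fy=5,interpolation=cv2.INTER_CUBIC))
E
```

```text
t 10.57 pos [ 0.5243 -0.2031  0.0468] F [ 0.11  0.97 -0.51] open 0.429
t 10.62 pos [ 0.5242 -0.2032  0.0468] F [-0.43 -0.47  0.23] open 0.389
```

View pics/s9c.png

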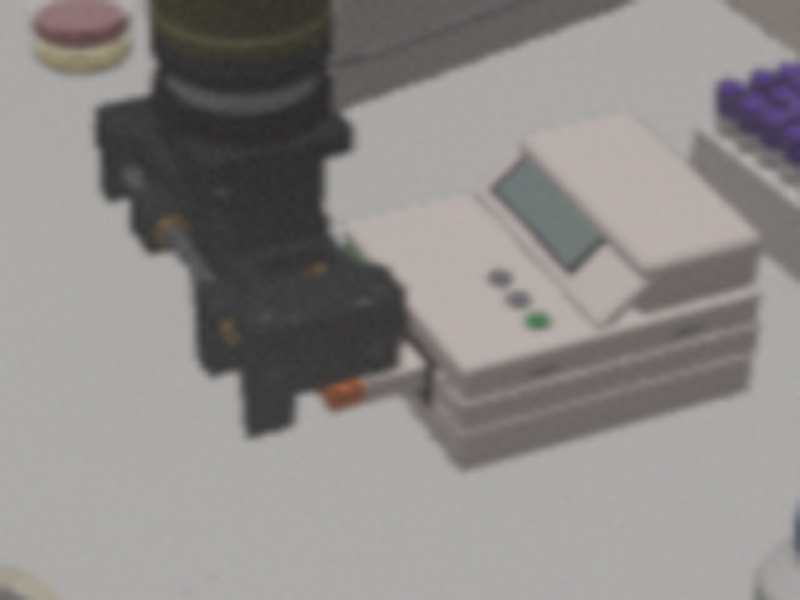

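View pics/w9.png

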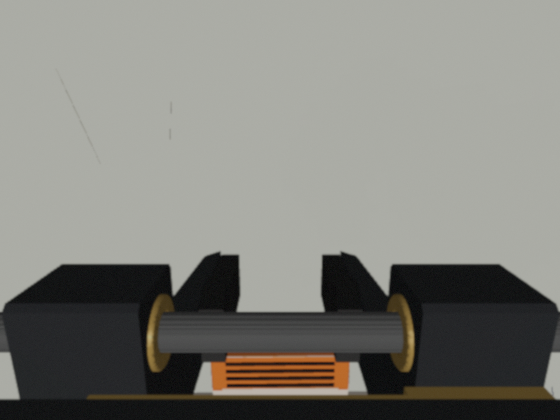

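servo_tool:
  deltas:
    - {"dx":0,"dy":0,"dz":0,"ax":0,"ay":0,"az":0,"hand":20}
    - {"dx":-0.1,"dy":0,"dz":0,"ax":0,"ay":0,"az":0,"hand":20}
    - {"dx":-0.2,"dy":0,"dz":0,"ax":0,"ay":0,"az":0,"hand":20}
    - {"dx":-0.25,"dy":0,"dz":0,"ax":0,"ay":0,"az":0,"hand":20}

```text
clock: 11.18
tool_pos: [0.5395, -0.2047, 0.0468]
eef_rot: [0.051, 0.999, 0.0, 0.0]
contact_force: [0.5, 0.5, 0.4]
opening: 0.225
```

servo_tool:
  deltas:
    - {"dx":-0.04,"dy":0,"dz":0,"ax":0,"ay":0,"az":0,"hand":20}
    - {"dx":-0.08,"dy":0,"dz":0,"ax":0,"ay":0,"az":0,"hand":20}
    - {"dx":-0.12,"dy":0,"dz":0,"ax":0,"ay":0,"az":0,"hand":20}

```text
clock: 11.55
tool_pos: [0.5456, -0.2054, 0.0467]
eef_rot: [0.051, 0.999, 0.0, -0.0]
contact_force: [-0.6, 0.6, 0.2]
opening: 0.228
```

servo_tool:
  deltas:
    - {"dx":-0.03,"dy":0,"dz":0,"ax":0,"ay":0,"az":0,"hand":20}
    - {"dx":-0.06,"dy":0,"dz":0,"ax":0,"ay":0,"az":0,"hand":20}

```text
clock: 11.8
tool_pos: [0.5494, -0.2058, 0.0467]
eef_rot: [0.051, 0.999, 0.0, -0.0]
contact_force: [-0.1, -0.0, 0.9]
opening: 0.225
```

servo_tool:
  deltas:
    - {"dx":-0.03,"dy":0,"dz":0,"ax":0,"ay":0,"az":0,"hand":20}
    - {"dx":-0.06,"dy":0,"dz":0,"ax":0,"ay":0,"az":0,"hand":20}

```text
clock: 12.05
tool_pos: [0.5513, -0.2061, 0.0464]
eef_rot: [0.051, 0.999, -0.0, -0.002]
contact_force: [-4.8, 1.1, 2.1]
opening: 0.227
```

servo_tool:
  deltas:
    - {"dx":-0.03,"dy":0,"dz":0,"ax":0,"ay":0,"az":0,"hand":20}
    - {"dx":-0.06,"dy":0,"dz":0,"ax":0,"ay":0,"az":0,"hand":20}

```text
clock: 12.3
tool_pos: [0.5537, -0.2064, 0.0462]
eef_rot: [0.051, 0.999, -0.0, -0.003]
contact_force: [-6.1, 1.6, 2.2]
opening: 0.227
```

servo_tool:
  deltas:
    - {"dx":-0.03,"dy":0,"dz":0,"ax":0,"ay":0,"az":0,"hand":20}
    - {"dx":-0.06,"dy":0,"dz":0,"ax":0,"ay":0,"az":0,"hand":20}

```text
clock: 12.55
tool_pos: [0.558, -0.2067, 0.0463]
eef_rot: [0.051, 0.999, 0.0, -0.002]
contact_force: [-2.6, 0.9, 1.8]
opening: 0.224
```

```bash
python3 - <<'E'
from look import *
s,m,p,d=look("side","s10"); w=look("wrist","w10")
cv2.imwrite("pics/s10c.png",cv2.resize(p[170:290,220:380,::-1],None,fx=5,fy=5,interpolation=cv2.INTER_CUBIC))
E
```

```text
t 12.55 pos [ 0.558  -0.2067  0.0463] F [-2.61  0.92  1.78] open 0.224
t 12.6 pos [ 0.5589 -0.2067  0.0463] F [-2.82  0.01 -0.33] open 0.225
```

View pics/s10c.png

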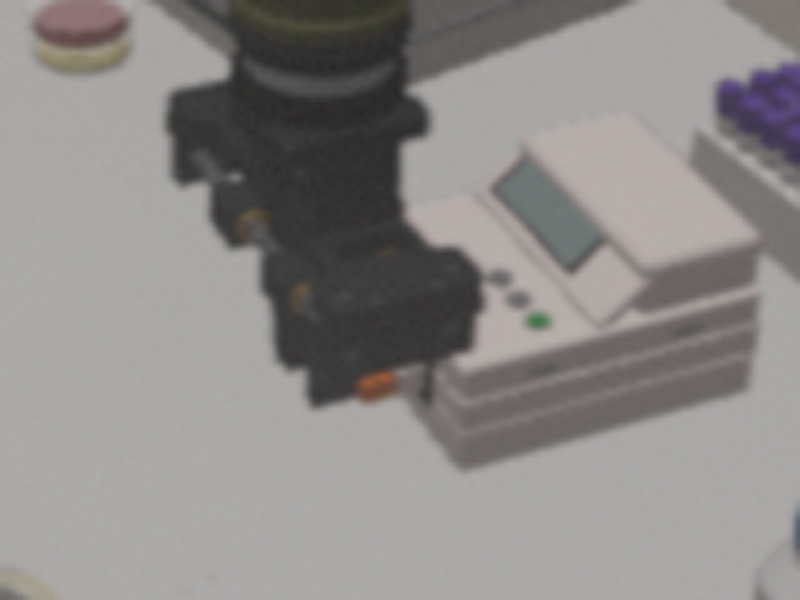

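View pics/w10.png

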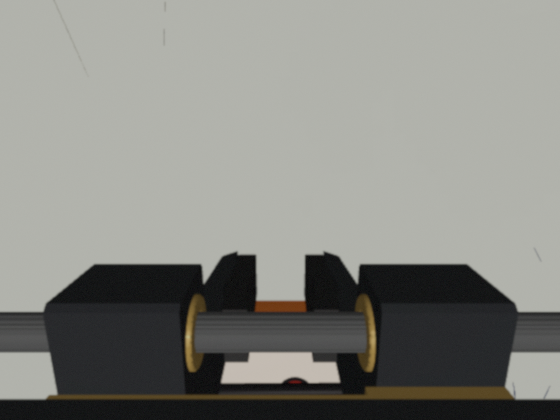

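servo_tool:
  deltas:
    - {"dx":-0.03,"dy":0,"dz":0,"ax":0,"ay":0,"az":0,"hand":20}
    - {"dx":-0.06,"dy":0,"dz":0,"ax":0,"ay":0,"az":0,"hand":20}

```text
clock: 12.9
tool_pos: [0.5637, -0.2072, 0.0467]
eef_rot: [0.051, 0.999, 0.0, -0.0]
contact_force: [-3.7, 1.5, 0.1]
opening: 0.227
```

servo_tool:
  deltas:
    - {"dx":-0.03,"dy":0,"dz":0,"ax":0,"ay":0,"az":0,"hand":20}
    - {"dx":-0.06,"dy":0,"dz":0,"ax":0,"ay":0,"az":0,"hand":20}

```text
clock: 13.15
tool_pos: [0.5673, -0.2076, 0.0468]
eef_rot: [0.051, 0.999, 0.0, -0.0]
contact_force: [-2.7, 0.7, -0.7]
opening: 0.228
```

servo_tool:
  deltas:
    - {"dx":-0.03,"dy":0,"dz":0,"ax":0,"ay":0,"az":0,"hand":20}
    - {"dx":-0.06,"dy":0,"dz":0,"ax":0,"ay":0,"az":0,"hand":20}

```text
clock: 13.4
tool_pos: [0.571, -0.208, 0.0468]
eef_rot: [0.051, 0.999, 0.0, -0.0]
contact_force: [-2.5, 1.0, -0.1]
opening: 0.224
```

servo_tool:
  deltas:
    - {"dx":-0.03,"dy":0,"dz":0,"ax":0,"ay":0,"az":0,"hand":20}
    - {"dx":-0.06,"dy":0,"dz":0,"ax":0,"ay":0,"az":0,"hand":20}

```text
clock: 13.65
tool_pos: [0.5764, -0.2086, 0.0473]
eef_rot: [0.051, 0.999, -0.0, 0.002]
contact_force: [-0.1, 0.1, 0.3]
opening: 0.228
```

servo_tool:
  deltas:
    - {"dx":-0.02,"dy":0,"dz":0,"ax":0,"ay":0,"az":0,"hand":20}
    - {"dx":-0.04,"dy":0,"dz":0,"ax":0,"ay":0,"az":0,"hand":20}

```text
clock: 13.9
tool_pos: [0.5775, -0.2087, 0.047]
eef_rot: [0.051, 0.999, -0.0, 0.001]
contact_force: [-0.1, -0.9, -0.1]
opening: 0.226
```

```bash
python3 - <<'E'
from look import *
s,m,p,d=look("side","s11")
cv2.imwrite("pics/s11c.png",cv2.resize(p[170:290,220:380,::-1],None,fx=5,fy=5,interpolation=cv2.INTER_CUBIC))
E
```

```text
t 13.9 pos [ 0.5775 -0.2087  0.047 ] F [-0.11 -0.87 -0.07] open 0.226
```

View pics/s11c.png

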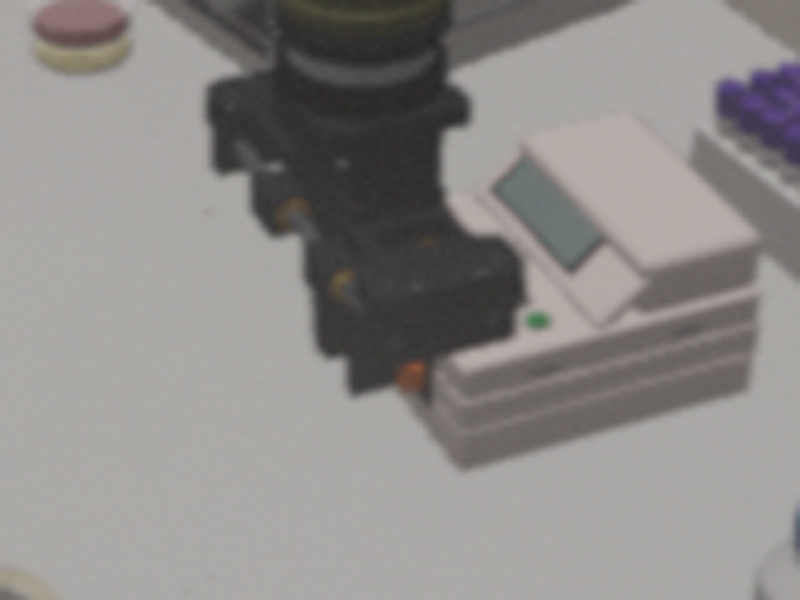

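servo_tool:
  deltas:
    - {"dx":-0.02,"dy":0,"dz":0,"ax":0,"ay":0,"az":0,"hand":20}
    - {"dx":-0.03,"dy":0,"dz":0,"ax":0,"ay":0,"az":0,"hand":20}

```text
clock: 14.2
tool_pos: [0.5779, -0.2088, 0.0467]
eef_rot: [0.051, 0.999, -0.0, -0.001]
contact_force: [-2.5, -0.0, 2.1]
opening: 0.224
```

servo_tool:
  deltas:
    - {"dx":-0.02,"dy":0,"dz":0,"ax":0,"ay":0,"az":0,"hand":20}
    - {"dx":-0.03,"dy":0,"dz":0,"ax":0,"ay":0,"az":0,"hand":20}

```text
clock: 14.45
tool_pos: [0.578, -0.2089, 0.0467]
eef_rot: [0.051, 0.999, -0.0, -0.003]
contact_force: [-7.2, 1.5, 6.4]
opening: 0.227
```

servo_tool:
  deltas:
    - {"dx":-0.02,"dy":0,"dz":0,"ax":0,"ay":0,"az":0,"hand":20}
    - {"dx":-0.02,"dy":0,"dz":0,"ax":0,"ay":0,"az":0,"hand":20}

```text
clock: 14.7
tool_pos: [0.5781, -0.2089, 0.0466]
eef_rot: [0.051, 0.999, -0.0, -0.004]
contact_force: [-8.2, 1.3, 7.8]
opening: 0.231
```

```bash
python3 - <<'E'
from look import *
s,m,p,d=look("side","s12"); w=look("wrist","w12"); print(s["tool_pos"])
E
```

```text
t 14.7 pos [ 0.5781 -0.2089  0.0466] F [-8.23  1.34  7.78] open 0.231
t 14.75 pos [ 0.5781 -0.2089  0.0466] F [-8.25  2.59  7.55] open 0.221
[ 0.5780535  -0.20894276  0.04655152]
```

servo_tool:
  deltas:
    - {"dx":0.05,"dy":0,"dz":0,"ax":0,"ay":0,"az":0,"hand":20}
    - {"dx":0.15,"dy":0,"dz":0,"ax":0,"ay":0,"az":0,"hand":20}
    - {"dx":0.5,"dy":0,"dz":0,"ax":0,"ay":0,"az":0,"hand":20}
    - {"dx":1,"dy":0,"dz":0,"ax":0,"ay":0,"az":0,"hand":20}
    - {"dx":1,"dy":0,"dz":-0.8,"ax":0,"ay":0,"az":0,"hand":20}
    - {"dx":1,"dy":0,"dz":-1.7,"ax":0,"ay":0,"az":0,"hand":20}
    - {"dx":0.4,"dy":0,"dz":-2.5,"ax":0,"ay":0,"az":0,"hand":20}
    - {"dx":-0.2,"dy":0,"dz":-2.6,"ax":0,"ay":0,"az":0,"hand":20}
    - {"dx":-0.5,"dy":0,"dz":-2.6,"ax":0,"ay":0,"az":0,"hand":20}
    - {"dx":-0.5,"dy":0,"dz":-2.6,"ax":0,"ay":0,"az":0,"hand":20}

```text
clock: 16.05
tool_pos: [0.6128, -0.2118, 0.2028]
eef_rot: [0.051, 0.999, 0.0, 0.001]
contact_force: [-0.6, -0.7, -0.3]
opening: 0.225
```

servo_tool:
  deltas:
    - {"dx":0,"dy":0,"dz":0,"ax":0,"ay":0,"az":0,"hand":20}
    - {"dx":0,"dy":0,"dz":0,"ax":0,"ay":0,"az":0,"hand":20}

```text
clock: 16.3
tool_pos: [0.6105, -0.2122, 0.2026]
eef_rot: [0.051, 0.999, -0.0, -0.001]
contact_force: [0.4, -1.1, 0.1]
opening: 0.229
```

```bash
python3 - <<'E'
from look import *
s,m,p,d=look("side","s13"); w=look("wrist","w13"); print(s["tool_pos"])
cv2.imwrite("pics/s13c.png",cv2.resize(p[200:280,270:370,::-1],None,fx=7,fy=7,interpolation=cv2.INTER_CUBIC))
cv2.imwrite("pics/w13c.png",cv2.resize(w[2][100:250,170:380,::-1],None,fx=3.8,fy=3.8,interpolation=cv2.INTER_CUBIC))
E
```

```text
t 16.3 pos [ 0.6105 -0.2122  0.2026] F [ 0.39 -1.07  0.13] open 0.229
t 16.35 pos [ 0.6107 -0.2122  0.2027] F [-0.15  0.13  0.09] open 0.228
[ 0.6105174  -0.21219391  0.20258868]
```

View pics/s13c.png

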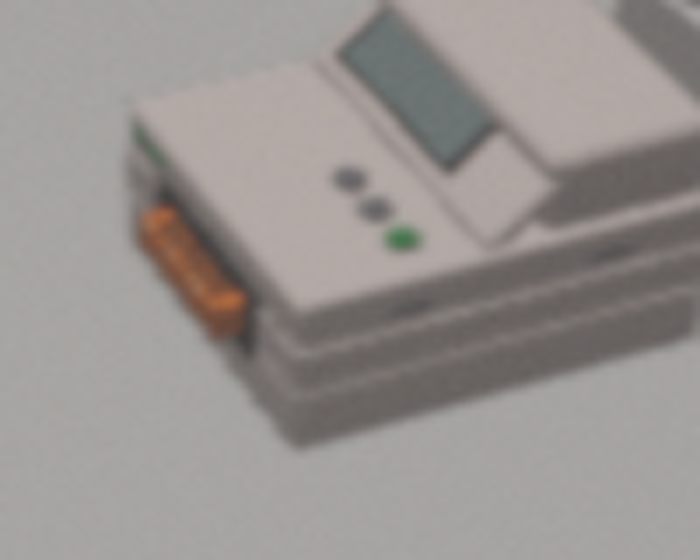

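View pics/w13c.png

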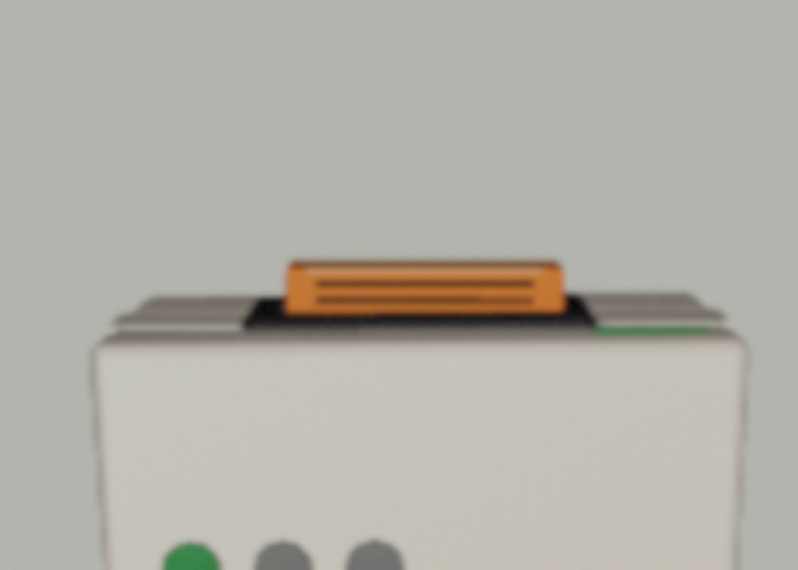

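View pics/s13.png

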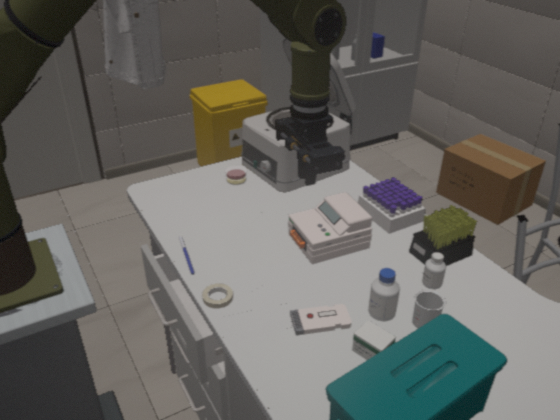

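```bash
python3 - <<'E'
from h import *
import pickle
m,d,s=pickle.load(open("pics/w13.pkl","rb"))
W=lambda u,v:(170+(u+.5)/3.8-.5,100+(v+.5)/3.8-.5)
u=np.array([.995,-.1,0])
t=ray(m,*W(425,268),.036); t0=ray(m,*W(290,268),.036);t1=ray(m,*W(562,268),.036)
f=ray(m,*W(425,340),.058); print(t,f,"protrusion",(f-t)@u, "tail yaw",np.arctan2(-(t1-t0)[0],(t1-t0)[1]),np.linalg.norm(t1-t0))
E
```

```text
[ 0.58667571 -0.21020868  0.036     ] [ 0.59698754 -0.21133327  0.058     ] protrusion 0.010372733943565396 tail yaw -0.10163436947892693 0.055022444357628764
```

```bash
python3 - <<'E'
from plant import r
print(r.finish_job())
E
```

```text
the job is handed in; nothing more can be done
None
```

The orange-ended cassette is fully inserted in the reader, nose first, and I have let go and handed the job in at about 16.4 s of the 54 s allowed. I gripped it near its tail and slid it about 64 mm into the slot. I then released it and pushed it home from behind with nearly shut fingers.

- **Feel of the catches and stop:** the catches resisted with about 6 N, then the force dropped to nearly zero as the rollers reached the notches. About 27 mm after first meeting the catches the cassette stopped rigidly, and I pushed no harder than about 8 N forward there. I could not read the catch joints directly.
- **How much stands out:** the last wrist picture puts the tail about 10.4 mm out from the front face, straight and level. My position reading at the stop gave about 10.6 mm. This is close to the 10 mm lower limit, and the camera is only good to about 2 mm, but the stop is rigid, so the depth was set by the reader.
- **Everything else:** the last side picture shows the used cassette, the dishes and the bottle in their original places. The arm ended clear, above the reader and touching nothing.

One disagreement came up along the way. The wrist camera read about 1.5 mm off to one side of the jaw centre. I corrected for it, the result matched the top camera, and the nose went in without any force I could measure.

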